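Scan out and unhitch a trailer tongue in the store room

ROBOT

A 6-joint arm with a two-finger parallel gripper is mounted at the origin on the work surface. World frame = base frame: x ahead of the robot, y to its left, z up, the work surface at z = 0. Lengths are in mm, angles in rad, forces in N, time in s.
With the tool pointing down it reaches from about 350 to 875 mm from the base axis. Payload 4.2 kg.
Tool frame: the origin (TCP) lies midway between the tips of the shut fingers; the grasp point (between the pads) lies 19 mm behind it (arm.grip_point_offset is the distance from the TCP to the grasp point, in mm); z points along the fingers, x is the direction in which the jaws open and shut, and the axes are right-handed (so a half turn about z gives the same grasp; the last joint's range is limited). The gripper opens to 85 mm and grips with 20 to 120 N. Pads are 22 mm wide; open, the fingers measure 114 mm over their backs; the gripper's body (76 mm by 85 mm) begins 54 mm behind the grasp point. The pads swing forward as they close: fully open they stand 13 mm farther back than shut.
Start: joints at [-0.862, 0.385, 0.008, 0, -1.194, -0.259], TCP at [271.753, -562.805, 231.312] pointing down, gripper open.
Joint ranges: [-3.14, 3.14], [-1.21, 2.06], [-1.07, 1.41], [-3.16, 2.05], [-2.99, -0.16], [-3.1, 3.1]. Speed limits (rad/s): [2.79, 2.79, 3.14, 3.14, 3.14, 3.14].

INTERFACE

Orientations are given as a unit quaternion [x, y, z, w].
In Python, from bench import arm gives the robot as it stands.
- The arm moves only by the tool move_arm, never from a script. Its argument "targets" is a list of rows, each a list of 7 numbers: the shift along the tool's x, y, z in cm, then the turn, a rotation vector about the tool's x, y, z in degrees, then the closure in counts, from 0 (fully open) to 255 (shut). In form: [[x, y, z, wx, wy, wz, grip], ...]. A call has 1 to 20 rows; each row is the pose to reach, as a shift and turn from the pose commanded when the call began, along the tool's axes at that moment; what a row does not reach only later rows make up. A row lasts 1/8 s, in which the tool goes at most 62.5 mm and 10.7 degrees, less where a joint would pass 70% of its speed; a pose out of reach is approached as far as the arm can. A call with a gripper value outside its range is refused whole. The fingers move at their own pace and stop on an object; the grip force is fixed at half the most. Time passes only in rows, so rows that repeat a pose let the fingers close. It gives the time, the measured TCP pose, the force and the opening at its end, in the units of the state.
- arm.read_state(): the state, without advancing time (a new reading comes with each control period).
- arm.get_image(name): name is "side" or "top" or "wrist"; returns (picture, depth): 400x640x3 uint8, blue, green, red; 400x640 float32, mm along the optical axis (not along the pixel's ray), 0 where there is no reading.
- arm.camera_params(name): a dict with "mtx" (3x3 intrinsics, pixels), "world_to_cam" (4x4, takes a point from world to camera coordinates); the wrist camera has in their place "mount" (4x4, takes a point from camera to tool coordinates, whose origin is the TCP and whose axes are the tool frame's). Camera axes: x right, y down, z forward; pixel columns grow to the right and rows downward; lengths in mm; the calibration is good to about 2 mm. A picture is of the moment at which its call begins: read the wrist's pose just before it. camera_params takes no time and is no camera call.
- arm.job_done(): hands the job in, once; it reports no verdict.
Trained networks look in the newest picture that a camera, given by its name, has taken for a name from the list of things; names that differ only in an ending like _2 or _b are one class to them, and where a whole thing is asked for, a point or a joint stands for the part that bears it (a point fixed in the world has none). Each returns a list of dicts, best first, with "score" (0 to 1); they miss things now and then, are a little off and sometimes report something else, mostly with a low value. They report only what shows in the picture. A call takes as long as a camera call. They do not tell look-alikes from the thing itself.
- arm.search_frame(thing, camera): "bbox" ([left, top, right, bottom] in pixels, round what is visible of it).
- arm.tip_of(thing, camera): "uv" ([column, row] in pixels: a listed point, or the origin of a listed thing).
The state is a dict: "clock": time; "joints": joint angles; "joint_vel": joint speeds; "joint_efforts": joint torques, N m; "position": TCP position; "ee_rot": TCP orientation; "contact_force": force on the tool from outside, world axes, zero at the start; "wrist_torque": the same for the moment, N m; "gripper_width": finger opening in mm.
Only numpy, scipy, OpenCV 4.12 (cv2) and the standard library are available. Lean on these libraries where they do the work, as an engineer would, in place of code of your own. Each camera call takes 0.05 s, during which the arm holds its last target.

TASK

Book the trailer tongue out by squeezing the tag scanner's orange trigger all the way and letting it spring back. Then pull the red hitch latch sideways against its spring until the tooth is clear, lift the tongue off the ball, and finish while holding it up in the gripper, level and still, with the coupler at least 6 cm higher than it sat. Leave everything else on the table where it is.

Things in the scene. Friction and masses are not known exactly. Their poses are not given: they have to be found in the camera images.
- stand: blue hitch stand fixed to the table: base plate 270 x 90 x 12 mm with a steel ball (50 mm across, flat top, flat underside on a 19 mm neck). Origin on the table under the ball; z up, x from the ball along the plate to a saddle 160 mm away, whose two low cheeks keep the tube from swinging. The ball's flat top is 80 mm above the table.
- tongue: loose trailer tongue, 0.5 to 0.8 kg in all: grey coupler cup (66 mm across, 40 mm deep, mouth down, 2 mm play) over the ball, 40 x 40 mm aluminium tube along its +x to x = 203 mm, resting in the saddle. Origin at the ball's flat top when seated (80 mm up); x along the tube, z up, y to the side where the latch pulls out. Balances roughly under the latch grip.
- latch_grip (a point): middle of the latch's red upright grip on top of the coupler: 16 mm thick (tongue y), 34 mm long (tongue x), standing 45 mm above a steel slide plate. The point is 25 mm above the plate, 20 mm below the grip's top; when seated 120 mm above the table and 22 mm along the tongue's x. Axes as the tongue's. The tongue can be carried by this grip.
- latch (a joint): travel of the latch along the tongue's +y, m: 0 home (tooth under the ball holds the tongue down), 0.020 at its stop. A spring pushes it home, 3 N at 0 rising to 9 N at the stop. The tooth is clear of the ball from about 0.013; keep it pulled while lifting the first 45 mm, after that it may spring home.
- coupler (a point): centre of the top of the coupler cup, 8 mm above the tongue's origin (88 mm above the table when seated). Axes as the tongue's.
- scanner: black and yellow tag scanner fixed head down in a dock, its handle upright. Origin on the table; z up, nose to -x. Dock base 200 x 90 mm, from x = -145 to +55 mm; head 60 mm wide, its top 64 mm above the table; handle 30 mm (x) by 36 mm (y), top at 140 mm. An upright white tag plate, 80 mm high, stands at x = -138 mm.
- scanner_grasp (a point): where to squeeze: between the handle's back and the orange trigger, 122 mm above the table; axes as the scanner's, close the fingers along x. From here the handle's back is at x = +22 mm, the trigger's front at about -34 mm when free, -22 mm when squeezed; trigger 22 mm wide in y. The handle's top is 18 mm above this point, the trigger's top 10 mm, the head 58 mm below.
- trigger (a joint): angle of the orange trigger, hinged at its lower end, rad: 0 free, 0.25 fully squeezed against the handle. A spring returns it; about 3 N at the squeeze point starts it, 6 N closes it.
- tin_red: bystander, loose: red-labelled tin, 66 mm across, 85 mm tall, origin under its middle
- tin_green: bystander, loose: green-labelled tin, 74 mm across, 105 mm tall, origin under its middle
- jar: bystander, loose: amber jar with yellow lid, 70 mm across, 100 mm tall, origin under its middle
- wine: bystander, loose: standing wine bottle, 74 mm across, 290 mm tall, origin under its middle
- carton: bystander, loose: cardboard carton 90 x 130 x 50 mm, origin under its middle
- screwdriver: bystander, loose: screwdriver lying flat towards the far side of the table
- bolt_tray: bystander, loose: blue open tray 120 x 90 x 40 mm, origin under its middle
Not all that is in view belongs to the job. What is shaped like the scanner but green or pink is not meant.

How it is judged:
By the outcome, as a careful person would: the job done as asked, in the order asked, and still so for the second after the job is handed in, while the arm keeps its last pose, push and grip.
It also fails if it takes over 48 s, if anything falls off the work surface, if the arm or the gripper's body presses on something with over 40 N, if the wrist force passes 120 N, or if a joint passes its speed limit or range.

## Working session

There is one attempt and no reset: what is moved stays moved. The work goes in short steps, Python scripts to look and compute and a tool call to move; the robot and the scene stay as the last step left them, time stands still between calls to the robot, and variables do not carry over. Pictures are saved under pics/ and viewed, and the job is handed in when it is done.

Besides the shell and the picture viewer there is one more tool, called after "Emit:" by a JSON object that holds its "name" and its "arguments", one argument or row to a line. move_arm: Moves the arm, as the interface text tells. Its arguments: {"type":"object","properties":{"targets":{"type":"array","items":{"type":"array","items":{"type":"number"}}}},"required":["targets"]}

```bash
mkdir -p pics; ls
python3 - <<'E'
from bench import arm
import cv2
print(arm.read_state())
for n in("side","top"):
    p,d=arm.get_image(n); cv2.imwrite(f"pics/{n}0.png",p)
    print(n,arm.camera_params(n))
    for t in("scanner","scanner_grasp","latch_grip","tongue","stand","coupler"):
        print(t,[(a['score'],a['uv']) for a in arm.tip_of(t,n)][:4])
E
```

```text
pics
{'clock': 0.0, 'joints': array([-8.62409665e-01,  3.85530743e-01,  6.62741690e-03, -4.99410949e-04,
       -1.19400668e+00, -2.58620355e-01]), 'joint_vel': array([-0.00157031,  0.00057422,  0.00063619, -0.00039268, -0.00013533,
       -0.0001984 ]), 'joint_efforts': array([-6.39956779e-04, -3.92288160e+01,  1.88399255e+01,  4.18644816e+00,
       -4.77727008e-03, -1.66241762e-05]), 'position': array([ 271.49421146, -562.30023905,  230.23773294]), 'ee_rot': array([ 5.31700184e-01,  8.46931959e-01,  5.35824846e-04, -9.40035671e-04]), 'contact_force': array([-0.93222321,  0.51242765,  0.19383554]), 'wrist_torque': array([0.03153484, 0.02557527, 0.01656028]), 'gripper_width': 85.50932966590388}
side {'mtx': array([[463.18436878,   0.        , 316.24204992],
       [  0.        , 463.18436878, 200.9062713 ],
       [  0.        ,   0.        ,   1.        ]]), 'world_to_cam': array([[-8.01538689e-01, -5.97897925e-01, -7.33492890e-03,
         4.16113583e+02],
       [-4.44819890e-01,  6.04431031e-01, -6.60907250e-01,
         2.89268202e+02],
       [ 3.99588532e-01, -5.26480009e-01,
[... 623 characters left out ...]
rld_to_cam': array([[-9.91753860e-03, -9.99946079e-01,  3.07931770e-03,
         3.52607423e+00],
       [-9.90455460e-01,  9.39994316e-03, -1.37512266e-01,
         5.26243939e+02],
       [ 1.37475905e-01, -4.41371023e-03, -9.90495277e-01,
         1.34312019e+03],
       [ 0.00000000e+00,  0.00000000e+00,  0.00000000e+00,
         1.00000000e+00]])}
scanner [(0.69, [255.0, 209.9]), (0.67, [205.2, 282.2]), (0.59, [321.7, 232.5])]
scanner_grasp [(0.75, [199.5, 283.3]), (0.71, [247.2, 208.1]), (0.56, [324.1, 230.2])]
latch_grip [(0.73, [392.7, 206.3]), (0.5, [146.5, 248.8])]
tongue [(0.7, [387.2, 216.2])]
stand [(0.91, [381.6, 222.3]), (0.18, [451.1, 165.0])]
coupler [(0.83, [389.8, 214.9])]
```

View pics/side0.png

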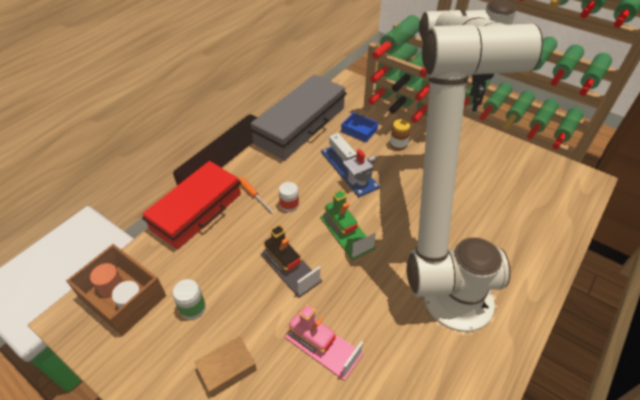

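View pics/top0.png

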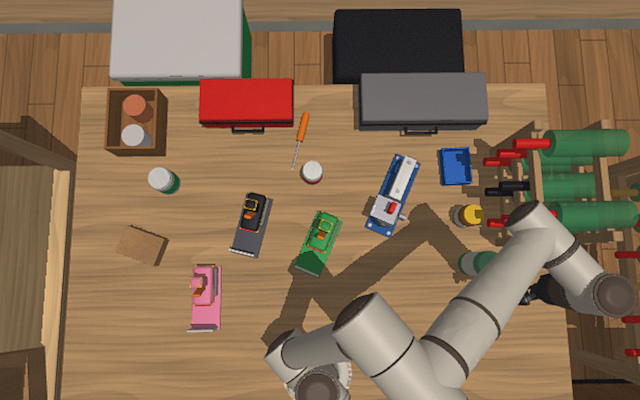

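Look-alikes for the scanner in the top view: black/yellow at (252,215), green at (320,235), and pink at (205,290). The black one matches the description. The tongue is at (392,205), with the red grip on its coupler. Next I'll take a close crop and measure.

```bash
cat > h.py <<'E'
from bench import arm
import numpy as np, cv2
from scipy.spatial.transform import Rotation as R
def T_wc(n,st=None):
    c=arm.camera_params(n)
    if 'mount' in c:
        T=np.eye(4);T[:3,:3]=R.from_quat(st['ee_rot']).as_matrix();T[:3,3]=st['position'];return c['mtx'],T@c['mount']
    return c['mtx'],np.linalg.inv(c['world_to_cam'])
def cloud(n,d,st=None):
    K,T=T_wc(n,st); v,u=np.mgrid[:400,:640]
    P=np.stack([(u-K[0,2])/K[0,0]*d,(v-K[1,2])/K[1,1]*d,d],-1)
    P=P@T[:3,:3].T+T[:3,3]; P[d<=0]=np.nan; return P
def atz(n,uv,z,st=None):
    K,T=T_wc(n,st); r=T[:3,:3]@np.linalg.solve(K,[uv[0],uv[1],1]); o=T[:3,3]
    return o+r*(z-o[2])/r[2]
def tri(uv1,uv2):
    A=[];b=[]
    for n,uv in(("side",uv1),("top",uv2)):
        K,T=T_wc(n); r=T[:3,:3]@np.linalg.solve(K,[*uv,1]);r/=np.linalg.norm(r);M=np.eye(3)-np.outer(r,r);A.append(M);b.append(M@T[:3,3])
    return np.linalg.lstsq(np.vstack(A),np.hstack(b),rcond=None)[0]
E
python3 - <<'E'
from h import *
p,d=arm.get_image("top"); P=cloud("top",d)
cv2.imwrite("pics/crop1.png",np.hstack([cv2.resize(p[180:270,215:295],None,fx=5,fy=5,interpolation=2),cv2.resize(p[145:235,350:420],None,fx=5,fy=5,interpolation=2)]))
print("scan tri",tri([281.2,238],[247.2,208.1]),"atz",atz("top",[247.2,208.1],122),atz("side",[281.2,238],122))
print("latch",tri([357,159],[392.7,206.3]),atz("top",[392.7,206.3],120),atz("side",[357,159],120))
print("coupler",atz("top",[389.8,214.9],88),atz("side",[361.5,167.4],88))
# scanner orientation: points of head+handle etc
z=P[...,2]
for name,(a,b,c,e),zr in(("dock",(228,188,275,262),(5,58)),("scan",(228,185,275,262),(30,70)),("handle",(228,185,275,262),(100,160)),("tube",(360,150,422,240),(75,115))
   ,("plate",(360,150,422,240),(6,20))):
    Q=P[b:e,a:c].reshape(-1,3);Q=Q[(Q[:,2]>zr[0])&(Q[:,2]<zr[1])]
    if len(Q)<5: print(name,len(Q));continue
    r=cv2.minAreaRect(Q[:,:2].astype(np.float32)); print(name,len(Q),r,np.median(Q[:,2]))
E
```

```text
scan tri [500.63976246 201.63953091 121.85038739] atz [504.11312166 203.67818022 122.        ] [496.77044624 200.1769738  122.        ]
latch [ 513.13427556 -238.55309994   94.47894125] [ 505.67827921 -235.99587958  120.        ] [ 503.63890385 -213.01142636  120.        ]
coupler [ 483.15499325 -232.08611708   88.        ] [ 485.12830832 -216.46708627   88.        ]
dock 1022 ((466.16534423828125, 208.93978881835938), (240.47084045410156, 151.16636657714844), 0.1611560732126236) 10.449435369748699
scan 554 ((465.3839111328125, 202.6082305908203), (70.81912994384766, 196.99295043945312), 77.24764251708984) 61.4433845197251
handle 192 ((500.6408996582031, 195.15853881835938), (36.26434326171875, 57.89690017700195), 74.99617767333984) 136.15555741957246
tube 1258 ((558.4590454101562, -260.4908142089844), (106.74850463867188, 237.78346252441406), 65.99897003173828) 88.96107060950624
plate 856 ((561.9700927734375, -251.54803466796875), (201.69338989257812, 298.07293701171875), 87.47966766357422) 11.272398303039381
```

View pics/crop1.png

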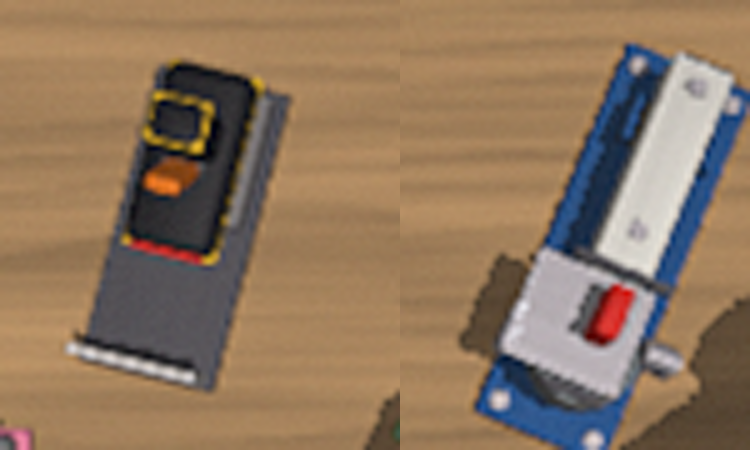

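```bash
cat >> h.py <<'E'
def shift(target_pos,target_R=None,st=None):
    st=st or arm.read_state(); Rc=R.from_quat(st['ee_rot']); d=Rc.inv().apply(np.array(target_pos)-st['position'])/10
    w=np.zeros(3) if target_R is None else (Rc.inv()*target_R).as_rotvec(degrees=True)
    return np.round(d,2),np.round(w,2)
def down(yaw): # tool x at yaw (deg), z down
    c,s=np.cos(np.radians(yaw)),np.sin(np.radians(yaw))
    return R.from_matrix(np.array([[c,s,0],[s,-c,0],[0,0,-1]]))
E
python3 - <<'E'
from h import *
st=arm.read_state();print(st['clock'])
print(R.from_quat(st['ee_rot']).as_matrix().round(3), arm.grip_point_offset)
print(arm.camera_params("wrist"))
p,d=arm.get_image("top");P=cloud("top",d)
for v,u in((263,478),(258,470),(268,470)):print(P[v,u])
print(arm.tip_of("wine","top"),arm.tip_of("wine","side"),arm.tip_of("jar","top"))
for y in(-15,165):print(y,shift([480,200,330],down(y)))
E
```

```text
0.75
[[-0.435  0.901  0.   ]
 [ 0.901  0.435 -0.   ]
 [-0.     0.    -1.   ]] 18.700000000000003
{'mtx': array([[287.21629976,   0.        , 317.90967878],
       [  0.        , 287.21629976, 196.0379886 ],
       [  0.        ,   0.        ,   1.        ]]), 'mount': array([[ 9.99999887e-01,  8.86443879e-06,  4.75872503e-04,
        -3.09691801e-01],
       [-1.61339957e-04,  9.46943229e-01,  3.21400832e-01,
        -8.35299640e+01],
       [-4.47775207e-04, -3.21400873e-01,  9.46943123e-01,
        -1.42028246e+02],
       [ 0.00000000e+00,  0.00000000e+00,  0.00000000e+00,
         1.00000000e+00]])}
[ 333.3799722  -463.64699954  172.96098097]
[ 348.34047898 -465.76655737  106.53040675]
[ 318.57351944 -464.54814828  104.98105142]
[{'uv': [465.7, 263.0], 'score': 0.59}] [] [{'uv': [463.9, 219.1], 'score': 0.77}]
-15 (array([59.64, 51.92, -9.87]), array([ -0.  ,  -0.  , 130.77]))
165 (array([59.64, 51.92, -9.87]), array([  0.  ,  -0.  , -49.23]))
```

Emit:
{"name": "move_arm", "arguments": {
  "targets": [
    [0, 0, -10, 0, 0, 0, 0],
    [0, 0, -18, 0, 0, 0, 0],
    [0, 0, -20, 0, 0, 0, 0],
    [0, 0, -20, 0, 0, 0, 0],
    [12, 10, -20, 0, 0, -10, 0],
    [59, 51, -10, 0, 0, -49, 0],
    [59, 51, -10, 0, 0, -49, 0],
    [59, 51, -10, 0, 0, -49, 0],
    [59, 51, -10, 0, 0, -49, 0],
    [59, 51, -10, 0, 0, -49, 0],
    [59, 51, -10, 0, 0, -49, 0],
    [59, 51, -10, 0, 0, -49, 0],
    [59, 51, -10, 0, 0, -49, 0],
    [59, 51, -10, 0, 0, -49, 0],
    [59, 51, -10, 0, 0, -49, 0],
    [59, 51, -10, 0, 0, -49, 0],
    [59, 51, -10, 0, 0, -49, 0],
    [59, 51, -10, 0, 0, -49, 0],
    [59, 51, -10, 0, 0, -49, 0]
  ]
}}

```text
clock: 3.32
position: [474.1, 189.7, 330.9]
ee_rot: [0.133, 0.991, -0.0, -0.0]
contact_force: [0.5, 0.1, -0.5]
gripper_width: 85.5
```

Run:
```python
from h import *
st=arm.read_state();print(st['clock'],st['position'],st['joints'].round(2),st['joint_vel'].round(3),st['contact_force'])
p,d=arm.get_image("wrist");cv2.imwrite("pics/w1.png",p);np.save("w1.npy",d)
P=cloud("wrist",d,st)
for t in("scanner_grasp","scanner"):print(t,[(x['score'],x['uv'],atz("wrist",x['uv'],122 if 'g' in t else 0,st)) for x in arm.tip_of(t,"wrist")])
for name,zr in(("handletop",(132,150)),("head",(55,72)),("trig",(105,134))):
    m=(P[...,2]>zr[0])&(P[...,2]<zr[1])&(np.hypot(P[...,0]-490,P[...,1]-205)<110)
    n,l,s,c=cv2.connectedComponentsWithStats(m.astype(np.uint8))
    for i in range(1,n):
        if s[i,4]>40:
            Q=P[l==i];print(name,s[i],cv2.minAreaRect(Q[:,:2].astype(np.float32)),np.median(Q[:,2]))
```

```text
3.325 [474.12686997 189.74241008 330.88132027] [ 0.7   0.13 -0.09 -0.   -1.35 -0.96] [-0.015 -0.021  0.003  0.001  0.    -0.001] [ 0.47193022  0.14793294 -0.46581194]
scanner_grasp [(0.66, [291.4, 184.1], array([511.20625717, 199.78827622, 122.        ])), (0.61, [486.1, 241.8], array([278.82062865, 347.95204003, 122.        ]))]
scanner [(0.68, [301.4, 163.1], array([505.04512548, 200.54723876,   0.        ])), (0.64, [449.1, 210.0], array([276.70873259, 350.01854245,   0.        ]))]
handletop [273 169  26  29 732] ((515.5071411132812, 193.07083129882812), (36.027095794677734, 30.79067039489746), 73.83000946044922) 138.60005868125913
head [ 260  148   83   40 2055] ((501.6042175292969, 197.2493896484375), (58.888885498046875, 122.06513214111328), 75.56312561035156) 62.90368252239455
trig [277 164  23  25 119] ((505.62750244140625, 186.56472778320312), (18.956335067749023, 38.17980194091797), 31.87506103515625) 116.84201490939176
trig [308 169  13  22 234] ((482.30242919921875, 202.264404296875), (22.082414627075195, 15.713567733764648), 74.43366241455078) 128.78699788012148
```

View pics/w1.png

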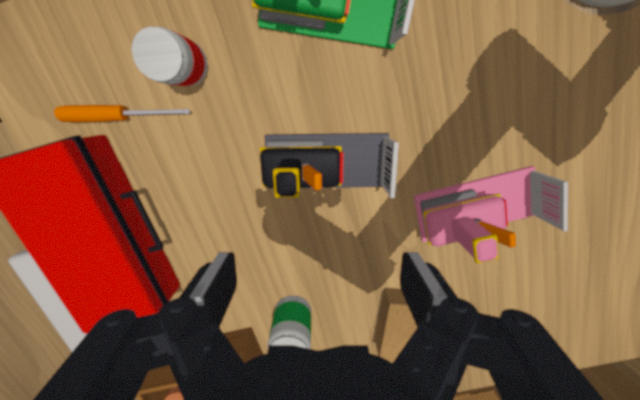

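The wrist view shows the black/yellow scanner at (290,170), with its handle top at (287,182) and orange trigger at (312,177). Pink is at (480,230) and green is at the top edge. The close crop confirms the black one. Next I hover above it.

Run:
```python
from h import *
st=arm.read_state()
print(shift([507.5,195.5,165],down(165),st),shift([507.5,195.5,100],down(165),st))
```

```text
(array([-3.03,  1.48, 16.68]), array([ 0.03,  0.03, -0.3 ])) (array([-3.02,  1.47, 23.18]), array([ 0.03,  0.03, -0.3 ]))
```

Emit:
{"name": "move_arm", "arguments": {
  "targets": [
    [-3.0, 1.5, 4, 0, 0, -0.3, 0],
    [-3.0, 1.5, 10, 0, 0, -0.3, 0],
    [-3.0, 1.5, 15, 0, 0, -0.3, 0],
    [-3.0, 1.5, 16.6, 0, 0, -0.3, 0],
    [-3.0, 1.5, 16.6, 0, 0, -0.3, 0],
    [-3.0, 1.5, 16.6, 0, 0, -0.3, 0]
  ]
}}

```text
clock: 4.22
position: [508.2, 196.8, 166.9]
ee_rot: [0.13, 0.992, 0.001, 0.001]
contact_force: [-0.2, 0.7, -0.4]
gripper_width: 85.2
```

Run:
```python
from h import *
st=arm.read_state();print(st['clock'],st['position'],st['contact_force'])
p,d=arm.get_image("wrist");cv2.imwrite("pics/w2.png",p)
P=cloud("wrist",d,st)
print([(x['score'],x['uv'],atz("wrist",x['uv'],122,st)) for x in arm.tip_of("scanner_grasp","wrist")])
Rt=R.from_quat(st['ee_rot'])
for name,zr in(("handletop",(133,148)),("trig",(118,132.9))):
    m=(P[...,2]>zr[0])&(P[...,2]<zr[1])&(np.hypot(P[...,0]-505,P[...,1]-197)<45)
    n,l,s,c=cv2.connectedComponentsWithStats(m.astype(np.uint8))
    for i in range(1,n):
        if s[i,4]>80:
            Q=Rt.inv().apply(P[l==i]-st['position']);print(name,s[i],np.percentile(Q,[2,50,98],axis=0).round(1).tolist())
```

```text
4.225 [508.24211991 196.84367719 166.88735996] [-0.19421905  0.72223779 -0.3995696 ]
[]
handletop [ 282  202   48   52 2388] [[-22.0, -19.7, 26.4], [-7.2, -4.3, 28.5], [7.3, 15.1, 32.5]]
trig [287 195  40   8 225] [[-19.6, -19.8, 35.4], [-7.0, -19.3, 42.5], [5.0, -17.4, 48.6]]
trig [348 204  22  35 636] [[22.6, -12.8, 34.9], [28.2, -4.1, 37.5], [35.1, 7.2, 48.4]]
```

View pics/w2.png

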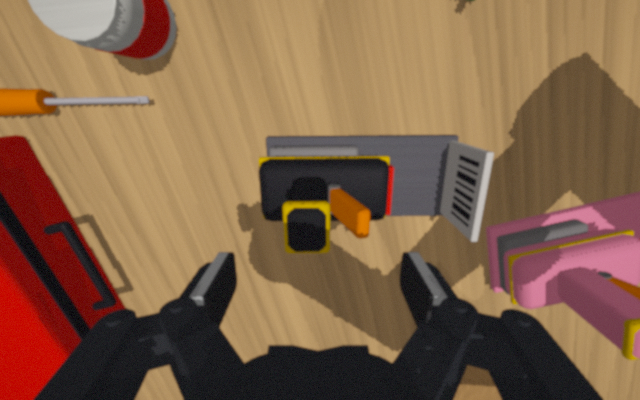

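Handle top centre in the tool frame is (-7,-2), trigger front is at +35. That lines up, so I descend and squeeze.

Emit:
{"name": "move_arm", "arguments": {
  "targets": [
    [0.1, -0.25, 2.5, 0, 0, 0, 0],
    [0.1, -0.25, 5.5, 0, 0, 0, 0],
    [0.1, -0.25, 6.7, 0, 0, 0, 0],
    [0.1, -0.25, 6.7, 0, 0, 0, 0],
    [0.1, -0.25, 6.7, 0, 0, 0, 90],
    [0.1, -0.25, 6.7, 0, 0, 0, 120],
    [0.1, -0.25, 6.7, 0, 0, 0, 150],
    [0.1, -0.25, 6.7, 0, 0, 0, 150],
    [0.1, -0.25, 6.7, 0, 0, 0, 150],
    [0.1, -0.25, 6.7, 0, 0, 0, 150],
    [0.1, -0.25, 6.7, 0, 0, 0, 150]
  ]
}}

```text
clock: 5.7
position: [508.5, 194.2, 100.5]
ee_rot: [0.129, 0.992, 0.0, 0.003]
contact_force: [5.1, -5.7, 4.7]
gripper_width: 42.9
```

Run:
```python
from h import *
st=arm.read_state();print(st['clock'],st['position'],st['contact_force'],st['gripper_width'])
p,d=arm.get_image("wrist");cv2.imwrite("pics/w3.png",p)
```

```text
5.7 [508.54282726 194.18306894 100.51568966] [ 5.05993748 -5.70926684  4.68730199] 42.89085054365042
```

View pics/w3.png

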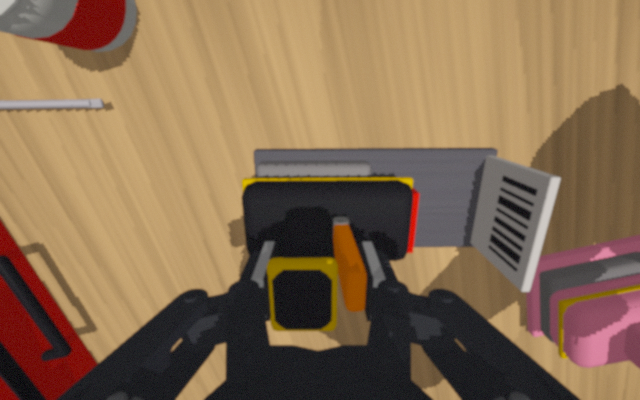

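The picture shows the fingers on the handle back (262,265) and the trigger front (372,265). Width is 42.9 mm, so the trigger is fully closed (44 nominal). I press a little more to be sure, then release and retreat.

Emit:
{"name": "move_arm", "arguments": {
  "targets": [
    [0, 0, 0, 0, 0, 0, 220],
    [0, 0, 0, 0, 0, 0, 220],
    [0, 0, 0, 0, 0, 0, 220],
    [0, 0, 0, 0, 0, 0, 220]
  ]
}}

```text
clock: 6.25
position: [508.5, 194.2, 100.5]
ee_rot: [0.129, 0.992, 0.0, 0.003]
contact_force: [3.8, -5.8, 4.5]
gripper_width: 43.2
```

Emit:
{"name": "move_arm", "arguments": {
  "targets": [
    [0, 0, 0, 0, 0, 0, 0],
    [0, 0, 0, 0, 0, 0, 0],
    [0, 0, 0, 0, 0, 0, 0],
    [0, 0, 0, 0, 0, 0, 0],
    [0, 0, 0, 0, 0, 0, 0],
    [0, 0, 0, 0, 0, 0, 0],
    [0, 0, -5, 0, 0, 0, 0],
    [0, 0, -9, 0, 0, 0, 0],
    [0, 0, -9, 0, 0, 0, 0]
  ]
}}

```text
clock: 7.38
position: [507.7, 195.9, 192.2]
ee_rot: [0.13, 0.992, 0.003, 0.003]
contact_force: [-1.0, 0.4, -1.1]
gripper_width: 85.2
```

Run:
```python
from h import *
st=arm.read_state();print(st['clock'],st['position'],st['contact_force'],st['gripper_width'])
p,d=arm.get_image("wrist");cv2.imwrite("pics/w4.png",p)
for y in(-24,156,66,-114):print(y,shift([510,-215,300],down(y),st))
print(st['joints'])
```

```text
7.375 [507.69808268 195.89582084 192.16055571] [-1.035878    0.43017822 -1.13876091] 85.19436052155942
-24 (array([-10.85, -39.58, -10.97]), array([  -0.45,    0.57, -170.89]))
156 (array([-10.85, -39.58, -10.97]), array([0.38, 0.3 , 9.1 ]))
66 (array([-10.85, -39.58, -10.97]), array([ 5.50e-01, -6.00e-02,  9.91e+01]))
-114 (array([-10.85, -39.58, -10.97]), array([ 6.00e-02,  5.20e-01, -8.09e+01]))
[ 6.66797917e-01  2.76532663e-01 -2.56480098e-01  1.02494259e-03
 -1.02936117e+00 -9.27298956e-01]
```

View pics/w4.png

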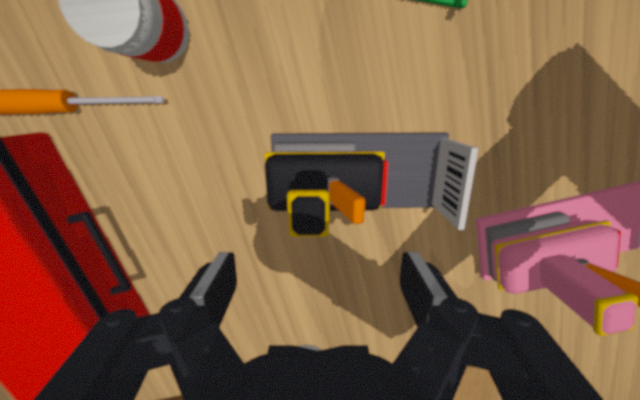

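The trigger has sprung back: there is again a gap between handle (310,212) and trigger (350,205). Now on to the tongue.

Run:
```python
from h import *
print(shift([480,-215,310],down(66)))
```

```text
(array([ -8.05, -40.27, -12.12]), array([ 2.400e-01, -6.000e-02,  9.907e+01]))
```

Emit:
{"name": "move_arm", "arguments": {
  "targets": [
    [0, 0, -6, 0, 0, 10, 0],
    [-1, -5, -12, 0, 0, 20, 0],
    [-2, -10, -12, 0, 0, 30, 0],
    [-3, -15, -12, 0, 0, 40, 0],
    [-4, -20, -12, 0, 0, 50, 0],
    [-5, -25, -12, 0, 0, 60, 0],
    [-6, -30, -12, 0, 0, 70, 0],
    [-7, -35, -12, 0, 0, 80, 0],
    [-8, -40, -12, 0, 0, 90, 0],
    [-8, -40.3, -12, 0.2, 0, 99, 0],
    [-8, -40.3, -12, 0.2, 0, 99, 0],
    [-8, -40.3, -12, 0.2, 0, 99, 0],
    [-8, -40.3, -12, 0.2, 0, 99, 0]
  ]
}}

```text
clock: 9.05
position: [479.4, -214.6, 308.2]
ee_rot: [0.838, 0.546, -0.002, -0.0]
contact_force: [-0.8, 0.4, 0.1]
gripper_width: 85.3
```

Run:
```python
from h import *
st=arm.read_state();print(st['clock'],st['position'],st['joints'].round(2),st['contact_force'])
p,d=arm.get_image("wrist");cv2.imwrite("pics/w5.png",p)
P=cloud("wrist",d,st);np.save("P5.npy",P)
for t,z in(("latch_grip",120),("coupler",88),("tongue",80)):print(t,[(x['score'],x['uv'],atz("wrist",x['uv'],z,st)) for x in arm.tip_of(t,"wrist")])
h=cv2.cvtColor(p,cv2.COLOR_BGR2HSV)
red=((h[...,0]<8)|(h[...,0]>172))&(h[...,1]>150)&(h[...,2]>60)
near=np.hypot(P[...,0]-500,P[...,1]+225)<120
for name,m in(("redtop",red&near&(P[...,2]>133)),("redall",red&near&(P[...,2]>90)),("tube",near&(P[...,2]>88)&(P[...,2]<130)&~red)):
    n,l,s,c=cv2.connectedComponentsWithStats(m.astype(np.uint8))
    for i in range(1,n):
        if s[i,4]>80:
            Q=P[l==i];print(name,s[i],cv2.minAreaRect(Q[:,:2].astype(np.float32)),np.percentile(Q[:,2],[5,50,95]))
```

```text
9.05 [ 479.37326375 -214.63179231  308.15189853] [-0.11  0.17 -0.1   0.   -1.3  -1.88] [-0.83117219  0.38666328  0.09752535]
latch_grip [(0.94, [311.2, 193.7], array([ 498.96421541, -233.29028233,  120.        ]))]
coupler [(0.85, [310.7, 172.0], array([ 480.98817783, -226.74487146,   88.        ])), (0.27, [523.9, 237.7], array([686.97763079,   7.3274374 ,  88.        ]))]
tongue [(0.62, [310.4, 170.5], array([ 480.68483788, -227.26379341,   80.        ]))]
redtop [306 186  14  28 312] ((500.978515625, -232.1606903076172), (14.131174087524414, 31.802047729492188), 63.77822494506836) [136.78860941 139.28704619 140.42219066]
redall [306 178  14  36 392] ((500.6934814453125, -232.02029418945312), (14.131174087524414, 32.43754196166992), 63.77822494506836) [110.27460434 138.98968882 140.38785014]
tube [ 289  148   66   69 3251] ((499.0970458984375, -220.63760375976562), (84.18724822998047, 90.20198822021484), 65.85893249511719) [92.67393065 94.71334328 96.51071641]
tube [271 179  18  11 196] ((478.029296875, -269.1067810058594), (21.84938621520996, 13.972060203552246), 66.26988220214844) [ 94.09200597  98.15397682 100.2235022 ]
```

View pics/w5.png

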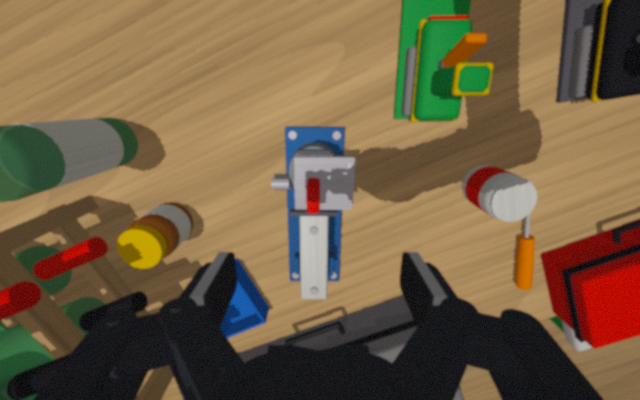

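The wrist view shows the red grip at (313,195), with slide travel to the right (tool +x is tongue +y). The wine bottle is at (60,155) and the jar at (150,240), both clear. Moving over it.

Run:
```python
from h import *
print(shift([500.8,-232.2,172],down(65.5)))
```

```text
(array([-0.68,  2.69, 13.64]), array([-0.1 ,  0.13,  0.64]))
```

Emit:
{"name": "move_arm", "arguments": {
  "targets": [
    [-0.3, 1.5, 4, 0, 0, 0.6, 0],
    [-0.7, 2.7, 9, 0, 0, 0.6, 0],
    [-0.7, 2.7, 12.5, -0.1, 0.1, 0.6, 0],
    [-0.7, 2.7, 13.6, -0.1, 0.1, 0.6, 0],
    [-0.7, 2.7, 13.6, -0.1, 0.1, 0.6, 0],
    [-0.7, 2.7, 13.6, -0.1, 0.1, 0.6, 0]
  ]
}}

```text
clock: 10.0
position: [501.9, -233.1, 174.2]
ee_rot: [0.841, 0.541, 0.001, 0.001]
contact_force: [-0.4, -0.4, 0.4]
gripper_width: 85.9
```

Run:
```python
from h import *
st=arm.read_state();print(st['clock'],st['position'],st['contact_force'])
p,d=arm.get_image("wrist");cv2.imwrite("pics/w6.png",p)
P=cloud("wrist",d,st);Rt=R.from_quat(st['ee_rot']);print(R.from_quat(st['ee_rot']).as_matrix().round(4).tolist())
h=cv2.cvtColor(p,cv2.COLOR_BGR2HSV)
red=((h[...,0]<8)|(h[...,0]>172))&(h[...,1]>150)&(h[...,2]>60)
near=np.hypot(P[...,0]-500,P[...,1]+230)<60
L=((P-st['position'])@Rt.as_matrix())
for name,m in(("redtop",red&near&(P[...,2]>135)),("cupplate",near&(P[...,2]>88)&(P[...,2]<105)&~red)):
    n,l,s,c=cv2.connectedComponentsWithStats(m.astype(np.uint8))
    for i in range(1,n):
        if s[i,4]>80:
            Q=L[l==i];print(name,s[i],cv2.minAreaRect(Q[:,:2].astype(np.float32)),np.percentile(Q,[3,50,97],axis=0).round(1).tolist())
for u in ([x['uv'] for x in arm.tip_of("latch_grip","wrist")]): print(u,Rt.inv().apply(atz("wrist",u,120,st)-st['position']))
```

```text
10.0 [ 501.92810581 -233.0607309   174.23555186] [-0.36805598 -0.38487214  0.37245027]
[[0.4146, 0.91, 0.0032], [0.91, -0.4146, -0.0015], [-0.0001, 0.0035, -1.0]]
redtop [309 202  22  44 922] ((0.20753908157348633, -2.31484317779541), (30.917844772338867, 14.606341361999512), 89.31832122802734) [[-6.7, -17.0, 33.8], [0.6, -3.5, 35.2], [7.3, 11.7, 37.8]]
cupplate [ 280  138  106  108 7765] ((10.25424575805664, -8.687427520751953), (90.4537582397461, 84.14373016357422), 89.65536499023438) [[-23.8, -49.7, 77.6], [15.6, -16.0, 79.6], [49.5, 32.2, 83.0]]
cupplate [252 188  30  17 489] ((-42.71158218383789, -7.8029961585998535), (22.18876838684082, 13.415452003479004), 0.08098798990249634) [[-53.2, -14.2, 74.1], [-42.3, -9.3, 76.0], [-31.8, -1.9, 81.8]]
[320.7, 214.3] [ 1.30393118 -2.25457171 54.22790762]
```

View pics/w6.png

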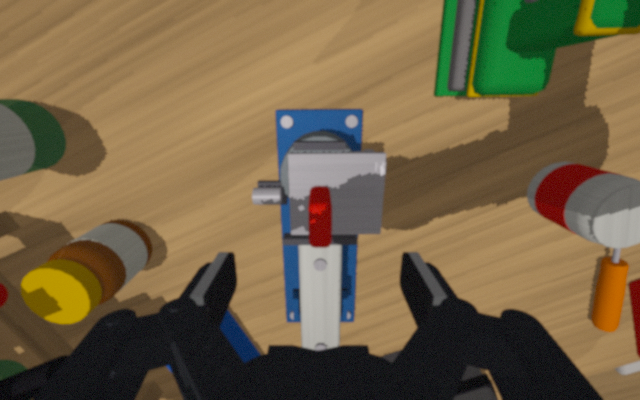

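Aligned within 1 mm in x and 2.5 mm in y. I descend and grip.

Emit:
{"name": "move_arm", "arguments": {
  "targets": [
    [0, -0.2, 3, 0, 0, 0.5, 0],
    [0, -0.2, 6, 0, 0, 0.5, 0],
    [0, -0.2, 7.1, 0, 0, 0.5, 0],
    [0, -0.2, 7.1, 0, 0, 0.5, 0],
    [0, -0.2, 7.1, 0, 0, 0.5, 120],
    [0, -0.2, 7.1, 0, 0, 0.5, 180],
    [0, -0.2, 7.1, 0, 0, 0.5, 255],
    [0, -0.2, 7.1, 0, 0, 0.5, 255],
    [0, -0.2, 7.1, 0, 0, 0.5, 255],
    [0, -0.2, 7.1, 0, 0, 0.5, 255],
    [0, -0.2, 7.1, 0, 0, 0.5, 255]
  ]
}}

```text
clock: 11.48
position: [499.4, -232.0, 101.7]
ee_rot: [0.844, 0.537, 0.0, 0.0]
contact_force: [-0.3, 2.7, 4.1]
gripper_width: 15.7
```

Run:
```python
from h import *
st=arm.read_state();print(st['clock'],st['position'],st['contact_force'],st['wrist_torque'],st['gripper_width'])
p,d=arm.get_image("wrist");cv2.imwrite("pics/w7.png",p)
```

```text
11.475 [ 499.43547416 -231.95805325  101.70637425] [-0.34173585  2.69490887  4.08635459] [ 0.66403448 -0.25599702 -0.15169858] 15.710413177185481
```

View pics/w7.png

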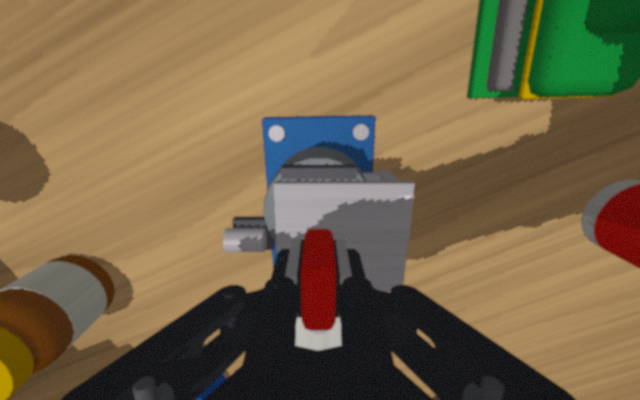

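The red grip (318,280) sits between the pads, width 15.7 mm. Now I pull sideways.

Emit:
{"name": "move_arm", "arguments": {
  "targets": [
    [0.4, 0, 0, 0, 0, 0, 255],
    [0.8, 0, 0, 0, 0, 0, 255],
    [1.2, 0, 0, 0, 0, 0, 255],
    [1.5, 0, 0, 0, 0, 0, 255],
    [1.75, 0, 0, 0, 0, 0, 255],
    [1.75, 0, 0, 0, 0, 0, 255],
    [1.75, 0, 0, 0, 0, 0, 255]
  ]
}}

```text
clock: 12.4
position: [505.6, -217.6, 101.6]
ee_rot: [0.843, 0.537, -0.002, 0.0]
contact_force: [-1.3, -6.5, 3.5]
gripper_width: 15.1
```

Run:
```python
from h import *
st=arm.read_state();print(st['clock'],st['position'],st['contact_force'],st['wrist_torque'],st['gripper_width'])
Rt=R.from_quat(st['ee_rot']);print("moved, tool axes",Rt.inv().apply(st['position']-np.array([499.435,-231.958,101.706])),"F tool",Rt.inv().apply(st['contact_force']))
p,d=arm.get_image("wrist");cv2.imwrite("pics/w8.png",p)
```

```text
12.4 [ 505.58952549 -217.55856927  101.64472984] [-1.33361281 -6.53286467  3.45117318] [-2.41882894  0.57991684 -0.05598974] 15.131806370595946
moved, tool axes [ 1.56515551e+01 -5.04252630e-01  9.83214064e-03] F tool [-6.49613407  1.54764682 -3.43110357]
```

View pics/w8.png

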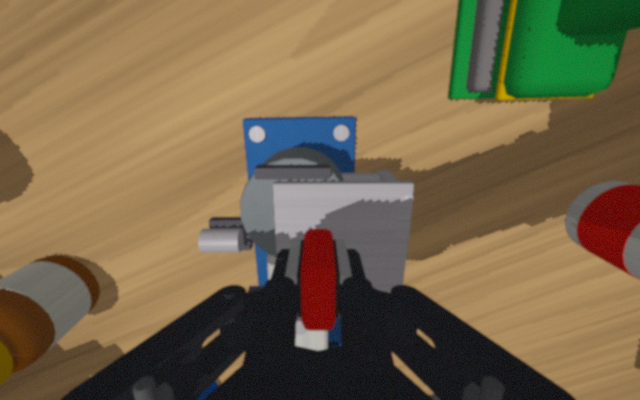

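Emit:
{"name": "move_arm", "arguments": {
  "targets": [
    [0.15, 0, 0, 0, 0, 0, 255],
    [0.15, 0, 0, 0, 0, 0, 255],
    [0.15, 0, -0.3, 0, 0, 0, 255],
    [0.15, 0, -0.6, 0, 0, 0, 255],
    [0.15, 0, -0.6, 0, 0, 0, 255]
  ]
}}

```text
clock: 13.08
position: [505.3, -215.7, 104.6]
ee_rot: [0.843, 0.537, -0.002, -0.001]
contact_force: [2.0, -9.4, -10.5]
gripper_width: 15.2
```

Run:
```python
from h import *
st=arm.read_state();print(st['clock'],st['position'],st['contact_force'],st['wrist_torque'],st['gripper_width'])
Rt=R.from_quat(st['ee_rot']);print("moved, tool axes",Rt.inv().apply(st['position']-np.array([499.435,-231.958,101.706])),"F tool",Rt.inv().apply(st['contact_force']))
p,d=arm.get_image("wrist");cv2.imwrite("pics/w9.png",p)
p,d=arm.get_image("side");cv2.imwrite("pics/s9.png",cv2.resize(p[100:230,280:440],None,fx=4,fy=4))
```

```text
13.075 [ 505.26696511 -215.71143509  104.61158935] [  2.00457042  -9.40859938 -10.52769025] [-2.86635339 -0.45485714  0.23013805] 15.217173781782389
moved, tool axes [17.1802183  -1.59726348 -2.94855669] F tool [-7.64800582  5.836839   10.52671005]
```

View pics/w9.png

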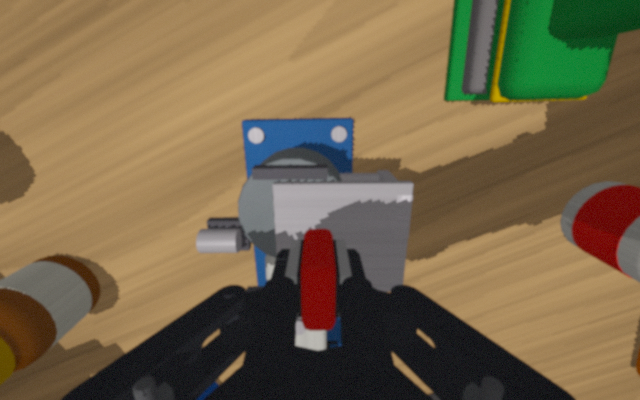

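View pics/s9.png

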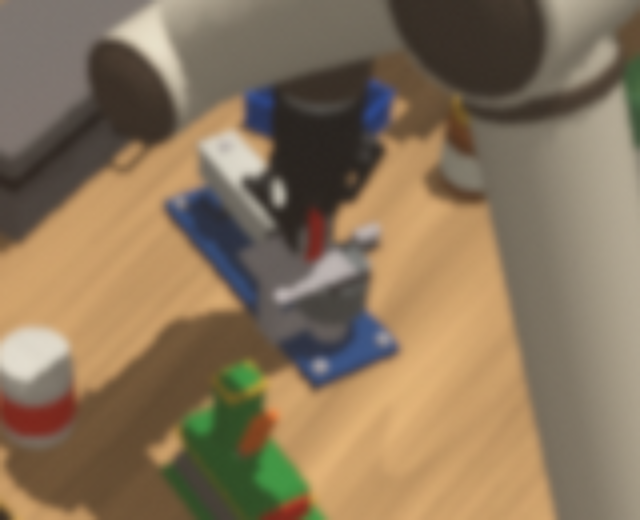

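Emit:
{"name": "move_arm", "arguments": {
  "targets": [
    [0.1, 0, -0.4, 0, 0, 0, 255],
    [0.1, 0, -0.6, 0, 0, 0, 255],
    [0.1, 0, -0.6, 0, 0, 0, 255]
  ]
}}

```text
clock: 13.55
position: [505.6, -214.8, 110.2]
ee_rot: [0.843, 0.537, -0.002, -0.001]
contact_force: [1.8, -10.5, -10.7]
gripper_width: 15.3
```

Run:
```python
from h import *
st=arm.read_state();print(st['clock'],st['position'],st['contact_force'],st['wrist_torque'],st['gripper_width'])
Rt=R.from_quat(st['ee_rot']);print("moved, tool axes",Rt.inv().apply(st['position']-np.array([499.435,-231.958,101.706])),"F tool",Rt.inv().apply(st['contact_force']))
p,d=arm.get_image("wrist");cv2.imwrite("pics/w10.png",p)
p,d=arm.get_image("side");cv2.imwrite("pics/s10.png",cv2.resize(p[100:230,280:440],None,fx=4,fy=4))
```

```text
13.55 [ 505.59616731 -214.8169208   110.21073592] [  1.77082601 -10.47999357 -10.74115207] [-3.03149307 -0.58790459  0.25426432] 15.321070653874118
moved, tool axes [18.11292548 -1.70393701 -8.55135317] F tool [-8.71554199  6.08385898 10.74078328]
```

View pics/w10.png

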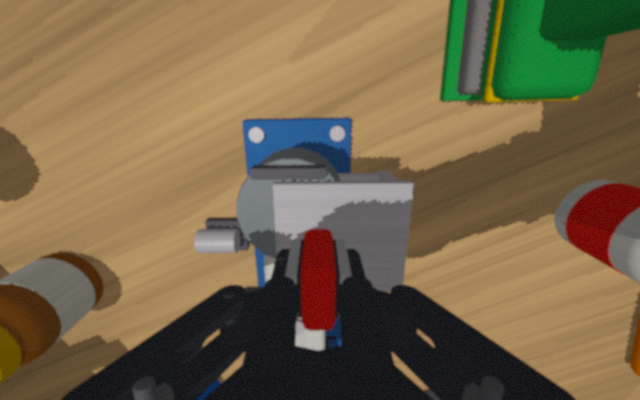

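View pics/s10.png

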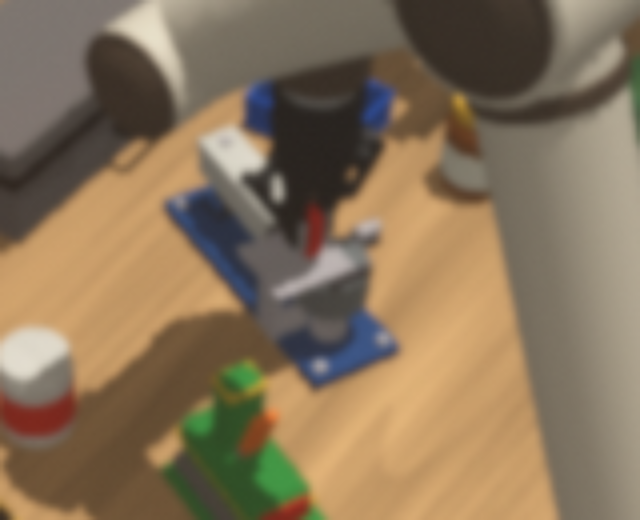

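Force has plateaued at 10.7 N and the tongue is rising 1:1 with the tool. I continue lifting.

Emit:
{"name": "move_arm", "arguments": {
  "targets": [
    [0, 0, -0.5, 0, 0, 0, 255],
    [0, 0, -1, 0, 0, 0, 255],
    [0, 0, -1.5, 0, 0, 0, 255],
    [0, 0, -2, 0, 0, 0, 255],
    [0, 0, -2.5, 0, 0, 0, 255]
  ]
}}

```text
clock: 14.28
position: [504.3, -213.1, 135.2]
ee_rot: [0.844, 0.536, -0.003, -0.003]
contact_force: [-0.5, 1.0, -6.0]
gripper_width: 15.3
```

Emit:
{"name": "move_arm", "arguments": {
  "targets": [
    [0, 0, -0.5, 0, 0, 0, 255],
    [0, 0, -1, 0, 0, 0, 255],
    [0, 0, -1.5, 0, 0, 0, 255],
    [0, 0, -2, 0, 0, 0, 255],
    [0, 0, -2.5, 0, 0, 0, 255],
    [0, 0, -3, 0, 0, 0, 255],
    [0, 0, -3.5, 0, 0, 0, 255],
    [0, 0, -4.5, 0, 0, 0, 255],
    [0, 0, -5.5, 0, 0, 0, 255],
    [0, 0, -6.0, 0, 0, 0, 255],
    [0, 0, -6.0, 0, 0, 0, 255]
  ]
}}

```text
clock: 15.65
position: [507.6, -213.9, 198.9]
ee_rot: [0.844, 0.537, 0.0, 0.0]
contact_force: [-1.1, -0.7, -6.7]
gripper_width: 15.4
```

Run:
```python
from h import *
st=arm.read_state();print(st['clock'],st['position'],st['contact_force'],st['wrist_torque'],st['gripper_width'])
Rt=R.from_quat(st['ee_rot']);print("moved, tool axes",Rt.inv().apply(st['position']-np.array([499.435,-231.958,101.706])),"F tool",Rt.inv().apply(st['contact_force']))
p,d=arm.get_image("wrist");cv2.imwrite("pics/w11.png",p)
p,d=arm.get_image("side");cv2.imwrite("pics/s11.png",cv2.resize(p[80:230,270:440],None,fx=4,fy=4));np.save("Ps.npy",cloud("side",d))
```

```text
15.65 [ 507.64860873 -213.89625478  198.86969333] [-1.1086853  -0.71948238 -6.66367248] [0.06372006 0.14359936 0.00653729] 15.362673378143555
moved, tool axes [ 19.82449539  -0.1044409  -97.16713325] F tool [-1.11984435 -0.70666623  6.66317795]
```

View pics/w11.png

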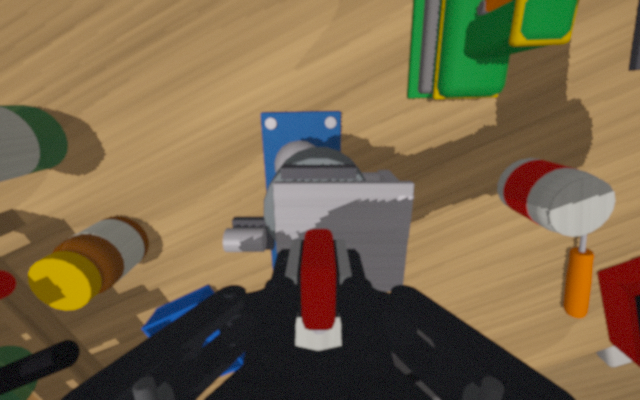

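View pics/s11.png

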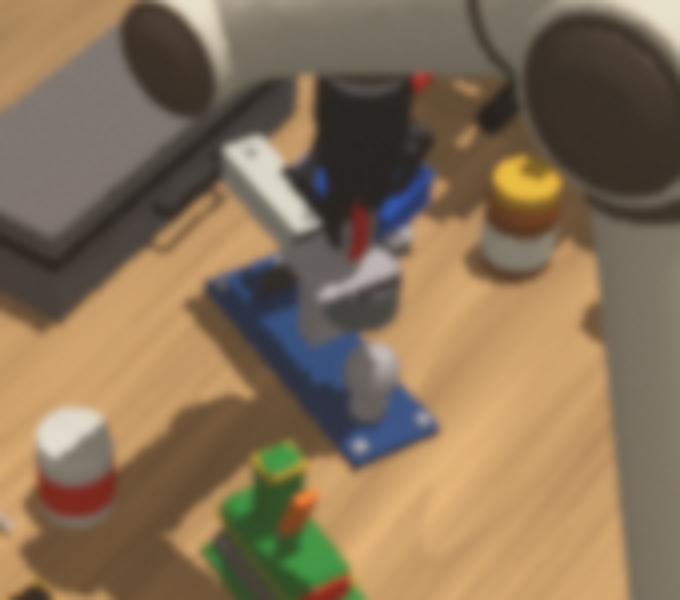

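The tongue is hanging free, the ball is bare at (375,375) in the side crop, and the latch has sprung home. I settle, then check level and height.

Emit:
{"name": "move_arm", "arguments": {
  "targets": [
    [0, 0, 0, 0, 0, 0, 255],
    [0, 0, 0, 0, 0, 0, 255],
    [0, 0, 0, 0, 0, 0, 255],
    [0, 0, 0, 0, 0, 0, 255]
  ]
}}

```text
clock: 16.25
position: [507.4, -213.9, 198.2]
ee_rot: [0.844, 0.537, -0.0, 0.0]
contact_force: [-0.4, 0.5, -6.5]
gripper_width: 15.5
```

Run:
```python
from h import *
st=arm.read_state();print(st['clock'],st['position'],st['ee_rot'].round(4),st['joint_vel'].round(4),st['contact_force'],st['gripper_width'])
Rt=R.from_quat(st['ee_rot']).as_matrix()
def fit(Q):
    for k in range(5):
        A=np.c_[Q[:,:2]-Q[:,:2].mean(0),np.ones(len(Q))];c=np.linalg.lstsq(A,Q[:,2],rcond=None)[0];r=Q[:,2]-A@c;Q=Q[abs(r)<max(2*r.std(),1)]
    return c,len(Q),r.std()
e=np.array([np.cos(np.radians(-25)),np.sin(np.radians(-25))]);f=np.array([-e[1],e[0]])
for n in("side","top","wrist"):
    p,d=arm.get_image(n);P=cloud(n,d,st)
    if n=="top": cv2.imwrite("pics/top12.png",p)
    m=np.nan_to_num(P)
    g=m[...,:2]-np.array([507.6,-213.9]);x=g@e;y=g@f
    for nm,k in(("tube",(x>45)&(x<185)&(abs(y)<18)&(m[...,2]>150)&(m[...,2]<205)),("plate",(x>-45)&(x<0)&(y>10)&(y<50)&(m[...,2]>170)&(m[...,2]<205))):
        Q=m[k]
        if len(Q)<40:print(n,nm,len(Q));continue
        c,N,s=fit(Q);print(n,nm,N,"z",c[2].round(1),"slope deg along x,y",np.degrees([c[:2]@e,c[:2]@f]).round(2),s.round(2))
    print(n,[(t['score'],t['uv']) for t in arm.tip_of("coupler",n)][:2])
```

```text
16.25 [ 507.38231855 -213.88685197  198.19179004] [ 8.435e-01  5.371e-01 -4.000e-04  0.000e+00] [ 0.0001 -0.0024  0.0002  0.0005 -0.0002  0.0007] [-0.37567182  0.48327953 -6.50138643] 15.549280359136631
side tube 179 z 181.4 slope deg along x,y [0.04 2.16] 2.08
side plate 105 z 191.9 slope deg along x,y [1.9  1.99] 1.88
side [(0.65, [360.6, 148.5])]
top tube 175 z 179.8 slope deg along x,y [-1.73 -0.4 ] 1.99
top plate 159 z 190.8 slope deg along x,y [-0.53 -1.15] 1.77
top [(0.77, [389.4, 209.6])]
wrist tube 875 z 179.7 slope deg along x,y [-0.3   0.27] 0.45
wrist plate 4190 z 191.0 slope deg along x,y [0.03 0.39] 0.49
wrist [(0.81, [314.9, 212.4])]
```

View pics/top12.png

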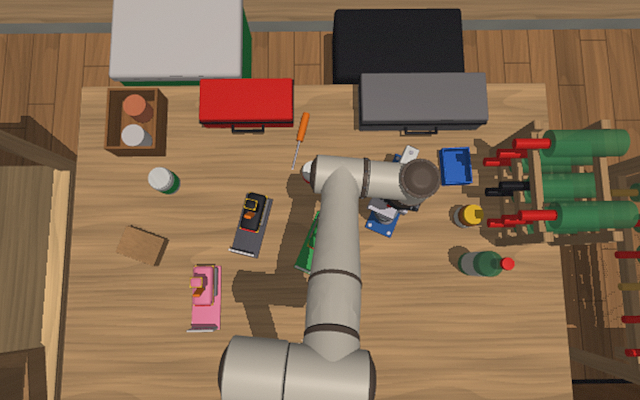

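The tongue is level within about 0.4°, raised about 96 mm and still. The bystanders I can see are in place. Handing in.

```bash
python3 -c "
from bench import arm
print(arm.job_done())"
```

```text
the job is handed in; nothing more can be done
None
```

The job is handed in at about 16.5 s on the clock; no verdict was reported. I squeezed the black and yellow scanner's trigger and let it spring back. Then I pulled the red latch about 17–18 mm, lifted the tongue straight up off the ball, and finished holding it by the grip.

- **Trigger:** the fingers stopped at 43 mm against a nominal 44 mm when fully squeezed. The picture after release shows the trigger sprung back.
- **Lift:** the slide plate is about 96 mm higher than when seated, and the ball shows bare.
- **Level and still:** the wrist depth fit gives the tongue level within 0.4°. The side and top fits were noisier, with slopes up to about 2°. Joint speeds are near zero and the wrist carries a steady 6.5 N.
- **Sideways force:** there was 6–10 N of side load while the cup slid off the ball, and it vanished once the cup was clear. The highest force I read was about 15 N, against the 120 N limit.
- **Surroundings:** the last top view shows the bystanders standing where they were. The screwdriver and the green look-alike are partly hidden by the arm there, but the paths stayed clear of both.

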